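# Ready the candling box

### The arm

A 6-joint arm with a two-finger parallel gripper is mounted at the origin on the work surface. World frame = base frame: x ahead of the robot, y to its left, z up, the work surface at z = 0. Lengths are in m, angles in degrees, forces in N, time in s.
With the tool pointing down it reaches from about 0.35 to 0.875 m from the base axis. Payload 4.2 kg.
Tool frame: the origin (TCP) lies midway between the tips of the shut fingers; the grasp point (between the pads) lies 19 mm behind it; z points along the fingers, y is the line along which they close (so a half turn about z gives the same grasp; the last joint's range is limited). The gripper opens to 87 mm and grips with 3 to 60 N. Pads are 19 mm wide; open, the fingers measure 117 mm over their backs; the gripper's body (75 mm by 190 mm) begins 51 mm behind the grasp point.
Start: joints at [81.681, 22.042, 0.453, 0, -68.411, -14.817], TCP at [0.246, 0.575, 0.223] pointing down, gripper open.
Joint ranges: [-179.83, 179.83], [-69.29, 118.12], [-61.27, 80.66], [-181.25, 117.63], [-171.15, -9.14], [-177.46, 177.46]. Speed limits (degrees/s): [159.86, 159.86, 180, 180, 180, 180].

### API

Orientations are given as a 3x3 rotation matrix whose columns are the frame's x, y, z axes.
In Python, from station import r gives the robot as it stands.
- The arm moves only by the tool shift_gripper, called after "Call:" by a JSON object that holds its "name" and its "arguments", one argument or row to a line. Schema: {"type":"object","properties":{"deltas":{"type":"array","items":{"type":"array","items":{"type":"number"},"minItems":7,"maxItems":7},"minItems":1,"maxItems":8},"only":{"type":"string"},"quiet":{"type":"boolean"},"lines":{"type":"string"}},"required":["deltas"],"additionalProperties":false}. deltas is a list of rows, 1 to 8 of them, each of 7 numbers: the opening from 0.0 (shut) to 1.0 (fully open), then dx, dy, dz in a scale on which 1.0 is 0.8 m, then a rotation vector rx, ry, rz in parts of the range, where 1.0 means 180 degrees; each row is the pose to reach, as a shift and turn from the pose commanded when the call began, along the tool's axes at that moment; what a row does not reach only later rows make up. A row lasts 1/10 s, in which the tool goes at most 0.05 m and 8.59 degrees, less where a joint would pass 70% of its speed; a pose out of reach is approached as far as the arm can. The fingers move at their own pace and stop on an object; the grip force is fixed at half the most. Time passes only in rows, so rows that do not move let the fingers close. The tool returns the time, the measured TCP pose, the force, the opening and the grip force at its end. only (a regular expression) keeps the lines of the reply that match it, lines (a string "A,B") keeps lines A to B, and quiet returns only ok. Shift and turn numbers lie between -1 and 1, and a call with a number outside is refused. Input that does not fit is refused with a message, and nothing moves.
- r.sense(): the state, without advancing time (a new reading comes with each control period).
- r.capture(name): name is "side" or "top"; returns a dict with "pixels" (384x512x3 uint8, red, green, blue), "z_map" (384x512 float32, m along the optical axis (not along the pixel's ray), 0 where there is no reading), "K" (3x3 intrinsics, pixels), "world_from_camera" (4x4, takes a point from camera to world coordinates). Camera axes: x right, y up, looking along -z (the intrinsics and any distortion apply to the point x, -y, -z); pixel columns grow to the right and rows downward; lengths in m; the calibration is good to about 2 mm. A picture is of the moment at which its call begins.
- r.finish_job(): hands the job in; it is judged then, once.
The state is a dict: "time_s": time; "joints": joint angles; "joint_velocities": joint speeds; "effort": joint torques, N m; "tcp_pos": TCP position; "ee_rot": TCP orientation; "wrist_force": force on the tool from outside, world axes, zero at the start; "moment": the same for the moment, N m; "gripper_width": opening from 0.0 (shut) to 1.0 (fully open); "gripper_force": force on a finger pad.
Only numpy, scipy, OpenCV 4.12 (cv2) and the standard library are available. Lean on these libraries where they do the work, as an engineer would, in place of code of your own. Each camera call takes 0.05 s, during which the arm holds its last target. There are 200 camera calls.

### The job

Get the candling box ready for the morning's eggs, only by pushing with the fingertips: first push the open lens drawer fully home, then slide the red shutter on top by its upright tab all the way to its open stop, so that the lamp mouth is uncovered. Pick nothing up, and leave the nest egg, the bell and the lens tin standing where they are.

Things in the scene. Friction and masses are not known exactly. Their poses are not given: they have to be found in the camera images.
- candler: Green candling box, fixed: 200 deep (x) x 300 wide (y) x 110 mm high. Origin: centre of its underside; its front looks to its own -x (to the robot, turned up to 0.35 rad), z up. Lamp mouth: yellow glass 60 mm across, flush in the top at x=+20, y=-60 mm. Two rails along y, tops 120 mm above the counter, 8 mm wide, at x=-32 and x=+72 mm, y=-145 to +115 mm, guide the shutter.
- lens_drawer (a joint): Pine lens drawer in the middle of the box's front. 0 = fully home against its stop, grows to 0.095 m as it stands out towards the box's -x. It starts 50 to 90 mm open and is pushed along the box's +x. Friction about 1.5 N plus 10 N per m/s; no spring, no catch: it stays where it is left.
- drawer_face (a point): Centre of the drawer's flat, handle-less outer face, 180 wide (y) x 74 mm high, from 19 to 93 mm above the counter (this point at 56 mm). The front panel is 14 mm thick. When fully home this point is at x=-104, y=0 mm in the box's frame, 4 mm proud of the box's front. Axes as the box's.
- shutter (a joint): Red sliding shutter on the box's top. 0 = closed over the lamp mouth, grows to 0.085 m at its open stop, sliding along the box's +y (left as seen from the robot). It starts 0 to 15 mm open. Friction about 1.5 N plus 8 N per m/s; no spring: it stays where it is left.
- tab_top (a point): Centre of the top edge of the shutter's upright red tab, 148 mm above the counter. Tab: 56 mm long (box's x), 12 thick (y), 30 high, on a plate 94 (x) x 84 mm (y) centred under it, whose upper face is 118 mm above the counter. At joint 0 this point is at x=+20, y=-60 mm in the box's frame, at the open stop at y=+25 mm. Axes as the box's.
- nest_egg: Bystander: tan ceramic nest egg standing loose on a flat foot, 47 mm across, 58 mm high; origin at the centre of its underside. To be left alone.
- bell: Bystander: copper hand bell with a dark wooden handle, standing loose, 68 mm across, 100 mm high; origin at the centre of its underside. To be left alone.
- lens_tin: Bystander: round metal tin of frosted lenses, loose, 87 mm across, 34 mm high; origin at the centre of its underside. To be left alone.
- rack: Fixed pine rack with angled slots that holds two black candling paddles, 120 (x) x 110 mm (y) footprint, 200 mm high with the paddles, standing on the box's -y side; origin at the centre of its underside. An obstacle only.

How it is judged:
By the outcome, as a careful person would: the job done as asked, in the order asked, and still so for the second after the job is handed in, with the robot touching nothing.
It also fails if it takes over 48 s, if anything falls off the work surface, if the arm or the gripper's body presses on something with over 40 N, if the wrist force passes 120 N, or if a joint passes its speed limit or range.

## Working session

There is one attempt and no reset: what is moved stays moved. The work goes in short steps, Python scripts to look and compute and a tool call to move; the robot and the scene stay as the last step left them, time stands still between calls to the robot, and variables do not carry over. Pictures are saved under pics/ and viewed, at most 10 in all, crops included, and the job is handed in when it is done.

```bash
mkdir -p pics; ls
```

Create h.py:
```python
import numpy as np, cv2
from station import r
def cloud(c):
    z=c["z_map"]; h,w=z.shape; u,v=np.meshgrid(np.arange(w),np.arange(h)); K=c["K"]
    x=(u-K[0,2])/K[0,0]*z; y=(v-K[1,2])/K[1,1]*z
    P=np.stack([x,-y,-z,np.ones_like(z)],-1)@c["world_from_camera"].T
    P=P[...,:3].copy(); P[z==0]=np.nan
    return P
```

Run:
```python
from h import *
for n in("top","side"):
    c=r.capture(n); cv2.imwrite(f"pics/{n}0.png",c["pixels"][...,::-1]); np.savez(f"{n}0.npz",**c)
    print(n,c["K"],c["world_from_camera"].round(3), {k:0 for k in c})
s=r.sense(); print(s)
```

```text
pics
station.py
top [[482.8392058    0.         256.84340647]
 [  0.         482.8392058  188.9287414 ]
 [  0.           0.           1.        ]] [[-0.019  0.997 -0.071  0.448]
 [-1.    -0.019 -0.004 -0.093]
 [-0.005  0.071  0.997  1.666]
 [ 0.     0.     0.     1.   ]] {'pixels': 0, 'z_map': 0, 'K': 0, 'world_from_camera': 0}
side [[350.53119261   0.         258.77596119]
 [  0.         350.53119261 184.774735  ]
 [  0.           0.           1.        ]] [[-0.983  0.145 -0.109  0.451]
 [-0.181 -0.773  0.607  0.526]
 [ 0.004  0.617  0.787  0.911]
 [ 0.     0.     0.     1.   ]] {'pixels': 0, 'z_map': 0, 'K': 0, 'world_from_camera': 0}
{'time_s': 0.1, 'joints': array([ 8.16813846e+01,  2.20871625e+01,  3.88362968e-01, -2.27720850e-02,
       -6.84127141e+01, -1.48180804e+01]), 'joint_velocities': array([-0.01597816, -0.09322646,  0.14782471,  0.06166241, -0.07487557,
       -0.0444012 ]), 'effort': array([-2.09180230e-04, -3.91691101e+01,  1.87934875e+01,  4.23188791e+00,
        1.34484668e-02, -7.39742791e-05]), 'tcp_pos': array([0.24534903, 0.57424849, 0.22157225]), 'ee_rot': array([[ 9.19512469e-01, -3.93060301e-01, -6.47260814e-04],
       [-3.93060809e-01, -9.19510574e-01, -1.87230494e-03],
       [ 1.40765583e-04,  1.97602060e-03, -9.99998038e-01]]), 'wrist_force': array([ 0.08846567, -1.1507966 ,  0.15579386]), 'moment': array([-0.00110391, -0.00048197, -0.01501584]), 'gripper_force': 0.0, 'gripper_width': 0.9997105268204283}
```

View pics/top0.png

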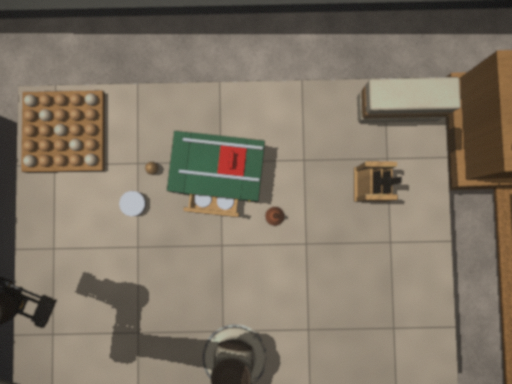

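View pics/side0.png

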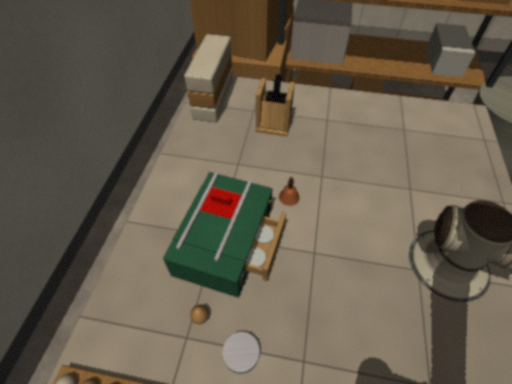

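The top view shows the box at about (217,166) px. The drawer is open toward the robot at about (213,207), the red shutter is at (232,161), the bell at (275,216), the egg at (152,168) and the tin at (132,204). The rack is far off at (378,183). Next I'll measure the poses.

Add to h.py:
```python
def measure(c):
    P=cloud(c); hsv=cv2.cvtColor(c["pixels"],cv2.COLOR_RGB2HSV); H,S,V=[hsv[...,i].astype(int) for i in range(3)]
    z=P[...,2]; o={}
    near=(P[...,0]>.3)&(P[...,0]<.9)&(abs(P[...,1])<.35)
    g=near&(z>.1)&(z<.125)   # whole top of box
    g=cv2.morphologyEx(g.astype(np.uint8),cv2.MORPH_OPEN,np.ones((3,3)))>0
    rect=cv2.minAreaRect(P[g][:,:2].astype(np.float32)); o["box"]=rect
    red=near&((H<6)|(H>174))&(S>150)&(V>90)&(z>.1)
    o["plate"]=cv2.minAreaRect(P[red&(z<.13)][:,:2].astype(np.float32)); t=red&(z>.135); o["tab"]=(P[t].mean(0),P[t].min(0),P[t].max(0),t.sum())
    return P,(H,S,V),o
```

Run:
```python
from h import *
for n in("top","side"):
    c=dict(np.load(n+"0.npz")); P,(H,S,V),o=measure(c); print(n); [print(k,v) for k,v in o.items()]
    z=P[...,2]
    near=(P[...,0]>.3)&(P[...,0]<.8)&(abs(P[...,1])<.4)
    m=(near&(z>.012)).astype(np.uint8); k,l,st,_=cv2.connectedComponentsWithStats(m)
    for i in range(1,k):
        if st[i,4]>15: q=P[l==i]; print(st[i],q.min(0).round(3),q.max(0).round(3),np.median(q,0).round(3))
    d=near&(H>8)&(H<25)&(S>60)&(V>110)&(z>.07)&(z<.1)
    if d.any(): q=P[d]; print("drawer",d.sum(),cv2.minAreaRect(q[:,:2].astype(np.float32)), q[:,2].max())
c=dict(np.load("top0.npz"));cv2.imwrite("pics/crop.png",cv2.resize(c["pixels"][110:240,110:310,::-1],None,fx=4,fy=4))
```

```text
top
box ((0.6399494409561157, 0.04743795841932297), (0.3007865846157074, 0.20082218945026398), 82.56234741210938)
plate ((0.652194619178772, -0.007653344422578812), (0.08243051171302795, 0.08734505623579025), 83.05652618408203)
tab (array([ 0.65198857, -0.00617907,  0.14611872]), array([ 0.62454947, -0.01401859,  0.13505649]), array([0.68134827, 0.00248109, 0.15847111]), np.int64(74))
[ 166  130   99   87 6615] [ 0.472 -0.114  0.012] [0.757 0.207 0.158] [0.621 0.05  0.109]
[145 161  13  13 143] [0.624 0.252 0.018] [0.666 0.294 0.062] [0.643 0.269 0.044]
[119 190  27  26 526] [0.483 0.295 0.013] [0.568 0.383 0.045] [0.524 0.339 0.033]
[266 206  18  19 230] [ 0.444 -0.174  0.012] [ 0.505 -0.116  0.103] [ 0.473 -0.143  0.037]
drawer 239 ((0.48459193110466003, 0.007185876369476318), (0.29830285906791687, 0.020954202860593796), 85.56637573242188) 0.09985246641487655
side
box ((0.6404391527175903, 0.04446642845869064), (0.30280688405036926, 0.20147989690303802), 82.46903991699219)
plate ((0.6529074907302856, -0.007404312491416931), (0.08415647596120834, 0.09036235511302948), 81.81356048583984)
tab (array([ 0.65239458, -0.00561966,  0.1452772 ]), array([ 0.62519125, -0.01754603,  0.13507746]), array([0.68099678, 0.0020552 , 0.15196529]), np.int64(126))
[ 162  172  124  125 9948] [ 0.472 -0.114  0.012] [0.758 0.206 0.152] [0.618 0.082 0.11 ]
[279 177  20  26 293] [ 0.445 -0.164  0.012] [ 0.505 -0.117  0.1  ] [ 0.474 -0.137  0.039]
[190 304  19  20 296] [0.623 0.251 0.02 ] [0.667 0.294 0.059] [0.642 0.277 0.044]
[ 222  332   37   41 1200] [0.483 0.294 0.013] [0.569 0.381 0.039] [0.525 0.34  0.034]
drawer 337 ((0.4847927391529083, 0.0019251853227615356), (0.3046572208404541, 0.020670386031270027), 84.84358215332031) 0.09804781510987537
```

View pics/crop.png

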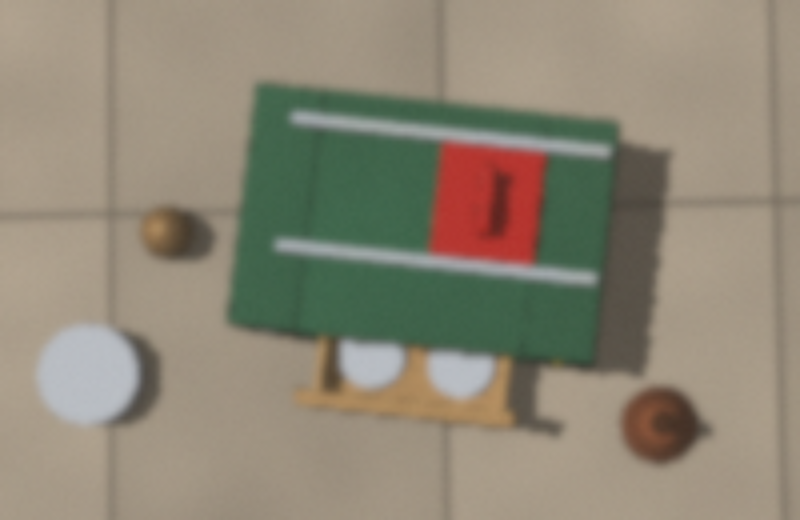

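Add to h.py:
```python
TH=np.deg2rad(-7.5); C=np.array([.640,.046]); RB=np.array([[np.cos(TH),-np.sin(TH)],[np.sin(TH),np.cos(TH)]])
def tobox(p): return (p[...,:2]-C)@RB
def toworld(b): return C+RB@np.asarray(b,float)
def goal(b,z):
    "shift in tool axes to reach box xy b at height z, and turn aligning tool x with box x"
    s=r.sense(); R=s["ee_rot"]; w=np.r_[toworld(b),z]
    yaw=np.degrees(np.arctan2(R[1,0],R[0,0]))
    print("t",s["time_s"],"target",w.round(4),"tool shift",(R.T@(w-s["tcp_pos"])).round(4),"rz",round(yaw+7.5,2),"box now",tobox(s["tcp_pos"]).round(4),s["tcp_pos"].round(4),"F",s["wrist_force"].round(1))
def joints(c):
    P,(H,S,V),o=measure(c); B=tobox(P); z=P[...,2]
    b=o["box"]; p=tobox(np.array(b[0])); t=tobox(o["tab"][0]); pl=tobox(np.array(o["plate"][0]))
    print("box ctr",p.round(4),"ang",b[2],"tab",t.round(4),"shutter",t[1]+.06,"by plate",pl[1]+.06)
    d=(abs(B[...,1])<.08)&(B[...,0]<-.09)&(B[...,0]>-.22)&(z>.08)&(z<.1)
    q=B[d]; print("drawer",d.sum(),np.percentile(q[:,0],[2,10,50,90,98]).round(4)) if d.any() else print("no drawer px")
```

Run:
```python
from h import *
for n in("top","side"): joints(dict(np.load(n+"0.npz")))
goal((-.22,0),.222)
```

```text
box ctr [-0.0002  0.0014] ang 82.56234741210938 tab [ 0.0187 -0.0502] shutter 0.009832149903803003 by plate 0.00839738458369376
drawer 204 [-0.1583 -0.1571 -0.1517 -0.146  -0.1449]
box ctr [ 0.0006 -0.0015] ang 82.46903991699219 tab [ 0.019  -0.0496] shutter 0.010439773536225903 by plate 0.008737334421323288
drawer 311 [-0.1577 -0.1573 -0.1515 -0.1452 -0.1438]
t 0.1 target [0.4219 0.0747 0.222 ] tool shift [0.3587 0.3899 0.0004] rz -15.65 box now [-0.4602  0.4722] [0.2453 0.5742 0.2216] F [ 0.1 -1.2  0.2]
```

Units first: shifts go in shares of 0.8 m and turns go in shares of 180 degrees. So 0.239 m / 0.8 = 0.2988, 0.05 m / 0.8 = 0.0625, -15.65 degrees / 180 = -0.0869.

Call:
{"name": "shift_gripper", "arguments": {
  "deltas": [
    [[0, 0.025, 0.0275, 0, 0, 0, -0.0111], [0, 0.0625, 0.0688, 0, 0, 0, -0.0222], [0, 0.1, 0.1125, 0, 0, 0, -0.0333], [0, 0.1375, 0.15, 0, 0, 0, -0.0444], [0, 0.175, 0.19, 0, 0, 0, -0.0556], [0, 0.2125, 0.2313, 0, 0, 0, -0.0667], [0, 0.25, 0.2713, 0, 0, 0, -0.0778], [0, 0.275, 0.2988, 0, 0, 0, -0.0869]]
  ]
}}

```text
refused: deltas[0]: the value is too long (schema: maxItems 7). Nothing was moved.
```

Nothing moved. I misread the format; it is a list of rows, each a list of 7 numbers. Resending.

Call:
{"name": "shift_gripper", "arguments": {
  "deltas": [
    [0, 0.025, 0.0275, 0, 0, 0, -0.0111],
    [0, 0.0625, 0.0688, 0, 0, 0, -0.0222],
    [0, 0.1, 0.1125, 0, 0, 0, -0.0333],
    [0, 0.1375, 0.15, 0, 0, 0, -0.0444],
    [0, 0.175, 0.19, 0, 0, 0, -0.0556],
    [0, 0.2125, 0.2313, 0, 0, 0, -0.0667],
    [0, 0.25, 0.2713, 0, 0, 0, -0.0778],
    [0, 0.275, 0.2988, 0, 0, 0, -0.0869]
  ]
}}

```text
time_s: 0.9
tcp_pos: [0.3539, 0.2658, 0.2223]
ee_rot: [[0.991, -0.13, -0.001], [-0.13, -0.991, -0.001], [-0.001, 0.001, -1.0]]
wrist_force: [0.7, 0.3, -0.0]
gripper_width: 0.357
gripper_force: 0.0
```

```bash
python3 -c "
from h import *
goal((-.22,0),.222)"
```

```text
t 0.9 target [0.4219 0.0747 0.222 ] tool shift [0.0923 0.1806 0.0004] rz 0.02 box now [-0.3123  0.1806] [0.3539 0.2658 0.2223] F [ 0.7  0.3 -0. ]
```

Converted, 0.175 m / 0.8 = 0.2188, 0.155 m / 0.8 = 0.1938.

Call:
{"name": "shift_gripper", "arguments": {
  "deltas": [
    [0, 0.025, 0.05, 0, 0, 0, 0],
    [0, 0.05, 0.1, 0, 0, 0, 0],
    [0, 0.075, 0.15, 0, 0, 0, 0],
    [0, 0.1, 0.1938, 0, 0, 0, 0],
    [0, 0.1125, 0.2188, 0, 0, 0, 0],
    [0, 0.1125, 0.2188, 0, 0, 0, 0]
  ]
}}

```text
time_s: 1.5
tcp_pos: [0.4204, 0.081, 0.2221]
ee_rot: [[0.991, -0.135, -0.001], [-0.135, -0.991, -0.001], [-0.001, 0.001, -1.0]]
wrist_force: [-0.4, -0.6, -0.3]
gripper_width: 0.003
gripper_force: 0.0
```

```bash
python3 -c "
from h import *
goal((-.2,0),.06)"
```

```text
t 1.5 target [0.4417 0.0721 0.06  ] tool shift [0.0225 0.0059 0.1621] rz -0.23 box now [-0.2223  0.0061] [0.4204 0.081  0.2221] F [-0.4 -0.6 -0.3]
```

Converted, 0.162 m / 0.8 = 0.2025, 0.145 m / 0.8 = 0.1813.

Call:
{"name": "shift_gripper", "arguments": {
  "deltas": [
    [0, 0, 0.0025, 0.0375, 0, 0, 0],
    [0, 0, 0.005, 0.0875, 0, 0, 0],
    [0, 0, 0.0075, 0.1375, 0, 0, 0],
    [0, 0, 0.0075, 0.1813, 0, 0, 0],
    [0, 0, 0.0075, 0.2025, 0, 0, 0],
    [0, 0, 0.0075, 0.2025, 0, 0, 0]
  ]
}}

```text
time_s: 2.1
tcp_pos: [0.4175, 0.0768, 0.0582]
ee_rot: [[0.992, -0.13, -0.006], [-0.13, -0.992, -0.003], [-0.005, 0.004, -1.0]]
wrist_force: [-0.0, -0.4, 0.1]
gripper_width: 0.005
gripper_force: 0.0
```

```bash
python3 -c "
from h import *
goal((-.158,0),.06)"
```

```text
t 2.1 target [0.4834 0.0666 0.06  ] tool shift [ 0.0666  0.0016 -0.0021] rz 0.04 box now [-0.2246  0.0015] [0.4175 0.0768 0.0582] F [-0.  -0.4  0.1]
```

Converted, 0.078 m / 0.8 = 0.0975, 0.071 m / 0.8 = 0.0888.

Call:
{"name": "shift_gripper", "arguments": {
  "deltas": [
    [0, 0.015, 0, 0, 0, 0, 0],
    [0, 0.0325, 0, 0, 0, 0, 0],
    [0, 0.05, 0, 0, 0, 0, 0],
    [0, 0.0625, 0, 0, 0, 0, 0],
    [0, 0.0713, 0, 0, 0, 0, 0],
    [0, 0.08, 0, 0, 0, 0, 0],
    [0, 0.0888, 0, 0, 0, 0, 0],
    [0, 0.0975, 0, 0, 0, 0, 0]
  ]
}}

```text
time_s: 2.9
tcp_pos: [0.4971, 0.067, 0.0607]
ee_rot: [[0.991, -0.13, -0.0], [-0.13, -0.991, -0.0], [-0.0, 0.0, -1.0]]
wrist_force: [-2.2, 0.9, 1.4]
gripper_width: 0.002
gripper_force: 1.1
```

Call:
{"name": "shift_gripper", "arguments": {
  "deltas": [
    [0, 0.0075, 0, 0, 0, 0, 0],
    [0, 0.015, 0, 0, 0, 0, 0],
    [0, 0.0213, 0, 0, 0, 0, 0],
    [0, 0.0263, 0, 0, 0, 0, 0],
    [0, 0.03, 0, 0, 0, 0, 0],
    [0, 0.0325, 0, 0, 0, 0, 0],
    [0, 0.0325, 0, 0, 0, 0, 0]
  ]
}}

```text
time_s: 3.6
tcp_pos: [0.5232, 0.0638, 0.0605]
ee_rot: [[0.991, -0.13, 0.001], [-0.13, -0.991, 0.0], [0.001, -0.0, -1.0]]
wrist_force: [-0.8, 0.5, 0.3]
gripper_width: 0.007
gripper_force: 0.1
```

```bash
python3 -c "
from h import *
goal((-.104,0),.06)
for n in('top','side'): joints(r.capture(n))"
```

```text
t 3.6 target [0.5369 0.0596 0.06  ] tool shift [0.0141 0.0024 0.0005] rz 0.01 box now [-0.1181  0.0024] [0.5232 0.0638 0.0605] F [-0.8  0.5  0.3]
box ctr [0.0001 0.0014] ang 82.63460540771484 tab [ 0.0195 -0.05  ] shutter 0.00999875484885631 by plate 0.008474333091924073
drawer 20 [-0.1066 -0.1064 -0.1031 -0.1007 -0.1003]
box ctr [ 0.0015 -0.001 ] ang 83.14568328857422 tab [ 0.0187 -0.0496] shutter 0.010404142890024552 by plate 0.008866426642645371
drawer 14 [-0.1057 -0.1056 -0.1035 -0.0992 -0.0987]
```

Nearly home (about 3–4 mm left). I'll push in small steps until the stop pushes back.

Converted, 0.005 m / 0.8 = 0.0063, 0.004 m / 0.8 = 0.005.

Call:
{"name": "shift_gripper", "arguments": {
  "deltas": [
    [0, 0.0025, 0, 0, 0, 0, 0],
    [0, 0.005, 0, 0, 0, 0, 0],
    [0, 0.0063, 0, 0, 0, 0, 0],
    [0, 0.0063, 0, 0, 0, 0, 0]
  ]
}}

```text
time_s: 4.1
tcp_pos: [0.5255, 0.0631, 0.0602]
ee_rot: [[0.991, -0.131, -0.005], [-0.131, -0.991, -0.0], [-0.005, 0.001, -1.0]]
wrist_force: [-6.4, 2.8, 3.4]
gripper_width: 0.004
gripper_force: 3.5
```

```bash
python3 -c "
from h import *
goal((-.104,0),.06)"
```

```text
t 4.1 target [0.5369 0.0596 0.06  ] tool shift [0.0118 0.002  0.0002] rz -0.01 box now [-0.1158  0.002 ] [0.5255 0.0631 0.0602] F [-6.4  2.8  3.4]
```

Converted, 0.004 m / 0.8 = 0.005, 0.002 m / 0.8 = 0.0025.

Call:
{"name": "shift_gripper", "arguments": {
  "deltas": [
    [0, 0.0025, 0, 0, 0, 0, 0],
    [0, 0.005, 0, 0, 0, 0, 0],
    [0, 0.005, 0, 0, 0, 0, 0],
    [0, 0.005, 0, 0, 0, 0, 0]
  ]
}}

```text
time_s: 4.5
tcp_pos: [0.5253, 0.0625, 0.0597]
ee_rot: [[0.991, -0.131, -0.013], [-0.132, -0.991, -0.002], [-0.012, 0.003, -1.0]]
wrist_force: [-16.2, 7.3, 10.1]
gripper_width: 0.009
gripper_force: 8.6
```

```bash
python3 -c "
from h import *
goal((-.104,0),.06)"
```

```text
t 4.5 target [0.5369 0.0596 0.06  ] tool shift [ 0.0119  0.0014 -0.0004] rz -0.06 box now [-0.1159  0.0014] [0.5253 0.0625 0.0597] F [-16.2   7.3  10.1]
```

The drawer is at its stop: no motion while the force rose to 18 N. Backing off and raising the tool.

Converted, -0.14 m / 0.8 = -0.175, -0.05 m / 0.8 = -0.0625.

Call:
{"name": "shift_gripper", "arguments": {
  "deltas": [
    [0, -0.0125, 0, 0, 0, 0, 0],
    [0, -0.0375, 0, 0, 0, 0, 0],
    [0, -0.0625, 0, -0.0125, 0, 0, 0],
    [0, -0.0625, 0, -0.05, 0, 0, 0],
    [0, -0.0625, 0, -0.1, 0, 0, 0],
    [0, -0.0625, 0, -0.15, 0, 0, 0],
    [0, -0.0625, 0, -0.175, 0, 0, 0],
    [0, -0.0625, 0, -0.175, 0, 0, 0]
  ]
}}

```text
time_s: 5.3
tcp_pos: [0.4846, 0.0699, 0.2045]
ee_rot: [[0.992, -0.13, 0.009], [-0.13, -0.992, 0.003], [0.009, -0.004, -1.0]]
wrist_force: [-0.1, 0.4, -0.2]
gripper_width: 0.007
gripper_force: 0.0
```

```bash
python3 -c "
from h import *
joints(r.capture('top'))
goal((.019,-.105),.2)"
```

```text
box ctr [-0.0001  0.0009] ang 82.5979995727539 tab [ 0.0189 -0.05  ] shutter 0.010017282056021419 by plate 0.008539457778328402
drawer 52 [-0.1044 -0.1041 -0.1021 -0.1004 -0.1   ]
t 5.35 target [ 0.6451 -0.0606  0.2   ] tool shift [0.1776 0.1079 0.0026] rz 0.01 box now [-0.1587  0.0028] [0.4831 0.0695 0.2021] F [-0.3  0.7 -0.5]
```

Drawer face is at −0.104, so it is home. Next I'll move beside the tab and then down.

Converted, 0.178 m / 0.8 = 0.2225, 0.165 m / 0.8 = 0.2063.

Call:
{"name": "shift_gripper", "arguments": {
  "deltas": [
    [0, 0.025, 0.025, 0, 0, 0, 0],
    [0, 0.0625, 0.05, 0, 0, 0, 0],
    [0, 0.1, 0.075, 0, 0, 0, 0],
    [0, 0.1375, 0.1, 0, 0, 0, 0],
    [0, 0.175, 0.125, 0, 0, 0, 0],
    [0, 0.2063, 0.135, 0, 0, 0, 0],
    [0, 0.2225, 0.135, 0, 0, 0, 0],
    [0, 0.2225, 0.135, 0, 0, 0, 0]
  ]
}}

```text
time_s: 6.15
tcp_pos: [0.645, -0.0619, 0.1974]
ee_rot: [[0.991, -0.132, -0.004], [-0.132, -0.991, -0.0], [-0.004, 0.001, -1.0]]
wrist_force: [0.4, -0.5, -0.5]
gripper_width: 0.007
gripper_force: 0.0
```

```bash
python3 -c "
from h import *
goal((.019,-.1),.129)"
```

```text
t 6.15 target [ 0.6458 -0.0556  0.129 ] tool shift [ 0.0002 -0.0064  0.0684] rz -0.08 box now [ 0.019  -0.1064] [ 0.645  -0.0619  0.1974] F [ 0.4 -0.5 -0.5]
```

Converted, 0.068 m / 0.8 = 0.085, 0.066 m / 0.8 = 0.0825.

Call:
{"name": "shift_gripper", "arguments": {
  "deltas": [
    [0, 0, 0, 0.025, 0, 0, 0],
    [0, 0, 0, 0.05, 0, 0, 0],
    [0, 0, 0, 0.0688, 0, 0, 0],
    [0, 0, 0, 0.0825, 0, 0, 0],
    [0, 0, 0, 0.085, 0, 0, 0],
    [0, 0, 0, 0.085, 0, 0, 0]
  ]
}}

```text
time_s: 6.75
tcp_pos: [0.6442, -0.061, 0.1323]
ee_rot: [[0.992, -0.13, -0.001], [-0.13, -0.992, -0.0], [-0.001, 0.0, -1.0]]
wrist_force: [-0.5, 0.6, -0.7]
gripper_width: 0.004
gripper_force: 0.0
```

```bash
python3 -c "
from h import *
goal((.019,.004),.130)"
```

```text
t 6.75 target [0.6594 0.0475 0.13  ] tool shift [ 0.0009 -0.1095  0.0023] rz 0.04 box now [ 0.0181 -0.1055] [ 0.6442 -0.061   0.1323] F [-0.5  0.6 -0.7]
```

Converted, -0.064 m / 0.8 = -0.08, -0.057 m / 0.8 = -0.0713.

Call:
{"name": "shift_gripper", "arguments": {
  "deltas": [
    [0, 0, -0.015, 0.0013, 0, 0, 0],
    [0, 0, -0.0275, 0.0013, 0, 0, 0],
    [0, 0, -0.0363, 0.0013, 0, 0, 0],
    [0, 0, -0.045, 0.0013, 0, 0, 0],
    [0, 0, -0.0538, 0.0013, 0, 0, 0],
    [0, 0, -0.0625, 0.0013, 0, 0, 0],
    [0, 0, -0.0713, 0.0013, 0, 0, 0],
    [0, 0, -0.08, 0.0013, 0, 0, 0]
  ]
}}

```text
time_s: 7.55
tcp_pos: [0.6529, 0.0025, 0.1317]
ee_rot: [[0.991, -0.13, 0.0], [-0.13, -0.991, -0.0], [0.0, 0.0, -1.0]]
wrist_force: [-0.6, -1.5, 0.8]
gripper_width: 0.007
gripper_force: 1.0
```

Call:
{"name": "shift_gripper", "arguments": {
  "deltas": [
    [0, 0, -0.0088, 0, 0, 0, 0],
    [0, 0, -0.0175, 0, 0, 0, 0],
    [0, 0, -0.0263, 0, 0, 0, 0],
    [0, 0, -0.0338, 0, 0, 0, 0],
    [0, 0, -0.04, 0, 0, 0, 0],
    [0, 0, -0.045, 0, 0, 0, 0],
    [0, 0, -0.0488, 0, 0, 0, 0],
    [0, 0, -0.0488, 0, 0, 0, 0]
  ]
}}

```text
time_s: 8.35
tcp_pos: [0.6579, 0.0417, 0.1313]
ee_rot: [[0.992, -0.13, 0.0], [-0.13, -0.992, 0.001], [-0.0, -0.001, -1.0]]
wrist_force: [-0.5, 0.3, -0.7]
gripper_width: 0.004
gripper_force: 0.0
```

```bash
python3 -c "
from h import *
goal((.019,.004),.131)
joints(r.capture('side'))"
```

```text
t 8.35 target [0.6594 0.0475 0.131 ] tool shift [ 0.0007 -0.0059  0.0003] rz 0.03 box now [ 0.0183 -0.0019] [0.6579 0.0417 0.1313] F [-0.5  0.3 -0.7]
box ctr [ 0.0003 -0.001 ] ang 82.39459991455078 tab [-0.0775  0.1912] shutter 0.2511949416455195 by plate 0.10427424394640579
drawer 145 [-0.1037 -0.1035 -0.1021 -0.0991 -0.0984]
```

Call:
{"name": "shift_gripper", "arguments": {
  "deltas": [
    [0, 0, -0.0038, 0, 0, 0, 0],
    [0, 0, -0.0075, 0, 0, 0, 0],
    [0, 0, -0.01, 0, 0, 0, 0],
    [0, 0, -0.0125, 0, 0, 0, 0],
    [0, 0, -0.0125, 0, 0, 0, 0]
  ]
}}

```text
time_s: 8.9
tcp_pos: [0.659, 0.0512, 0.1313]
ee_rot: [[0.991, -0.13, -0.0], [-0.13, -0.991, 0.0], [-0.0, -0.0, -1.0]]
wrist_force: [0.2, -0.0, -0.4]
gripper_width: 0.007
gripper_force: 0.3
```

```bash
python3 -c "
from h import *
goal((.019,.004),.131)"
```

```text
t 8.9 target [0.6594 0.0475 0.131 ] tool shift [0.0008 0.0037 0.0003] rz 0.02 box now [0.0182 0.0077] [0.659  0.0512 0.1313] F [ 0.2 -0.  -0.4]
```

Converted, -0.008 m / 0.8 = -0.01, -0.007 m / 0.8 = -0.0088.

Call:
{"name": "shift_gripper", "arguments": {
  "deltas": [
    [0, 0, -0.0038, 0, 0, 0, 0],
    [0, 0, -0.0063, 0, 0, 0, 0],
    [0, 0, -0.0088, 0, 0, 0, 0],
    [0, 0, -0.01, 0, 0, 0, 0],
    [0, 0, -0.01, 0, 0, 0, 0]
  ]
}}

```text
time_s: 9.4
tcp_pos: [0.6592, 0.0534, 0.1315]
ee_rot: [[0.991, -0.132, -0.004], [-0.132, -0.991, -0.008], [-0.003, 0.008, -1.0]]
wrist_force: [0.5, -15.2, -1.2]
gripper_width: 0.004
gripper_force: 7.8
```

```bash
python3 -c "
from h import *
goal((.019,.004),.131)"
```

```text
t 9.4 target [0.6594 0.0475 0.131 ] tool shift [0.001  0.0058 0.0005] rz -0.06 box now [0.0181 0.0098] [0.6592 0.0534 0.1315] F [  0.5 -15.2  -1.2]
```

Stop reached (15 N). Backing away and checking.

Converted, -0.12 m / 0.8 = -0.15, 0.03 m / 0.8 = 0.0375.

Call:
{"name": "shift_gripper", "arguments": {
  "deltas": [
    [0, 0, 0.0125, 0, 0, 0, 0],
    [0, 0, 0.0375, 0, 0, 0, 0],
    [0, 0, 0.05, -0.025, 0, 0, 0],
    [0, 0, 0.05, -0.075, 0, 0, 0],
    [0, 0, 0.05, -0.125, 0, 0, 0],
    [0, 0, 0.05, -0.15, 0, 0, 0]
  ]
}}

```text
time_s: 10.0
tcp_pos: [0.6566, 0.0189, 0.2567]
ee_rot: [[0.991, -0.13, 0.008], [-0.13, -0.992, 0.002], [0.008, -0.003, -1.0]]
wrist_force: [-0.1, 0.4, -0.1]
gripper_width: 0.008
gripper_force: 0.0
```

Call:
{"name": "shift_gripper", "arguments": {
  "deltas": [
    [0, -0.0375, 0, 0, 0, 0, 0],
    [0, -0.0875, 0, 0, 0, 0, 0],
    [0, -0.1375, 0, 0, 0, 0, 0],
    [0, -0.1875, 0, 0, 0, 0, 0],
    [0, -0.2375, 0, 0, 0, 0, 0],
    [0, -0.2625, 0, 0, 0, 0, 0],
    [0, -0.2625, 0, 0, 0, 0, 0]
  ]
}}

```text
time_s: 10.7
tcp_pos: [0.4447, 0.0465, 0.2527]
ee_rot: [[0.992, -0.129, 0.002], [-0.129, -0.992, 0.002], [0.002, -0.002, -1.0]]
wrist_force: [-0.2, 0.3, 0.3]
gripper_width: 0.005
gripper_force: 0.0
```

Run:
```python
from h import *
c=r.capture('top'); cv2.imwrite("pics/crop2.png",cv2.resize(c["pixels"][110:240,110:310,::-1],None,fx=4,fy=4))
for c in(c,r.capture('side')):
    try: joints(c)
    except Exception as e: print(e)
    P=cloud(c);z=P[...,2]
    m=((P[...,0]>.42)&(P[...,0]<.8)&(abs(P[...,1])<.4)&(z>.012)&(z<.17)).astype(np.uint8); k,l,st,_=cv2.connectedComponentsWithStats(m)
    for i in range(1,k):
        if st[i,4]>15: q=P[l==i]; print(q.min(0).round(3),q.max(0).round(3),np.median(q,0).round(3))
print(r.sense()["time_s"],r.sense()["tcp_pos"],r.sense()["wrist_force"])
```

```text
box ctr [-0.0001  0.0013] ang 82.58467102050781 tab [0.0187 0.0253] shutter 0.08525926221725072 by plate 0.08410888440990423
drawer 76 [-0.1045 -0.1042 -0.1025 -0.1004 -0.1002]
[ 0.521 -0.114  0.018] [0.756 0.207 0.156] [0.635 0.046 0.11 ]
[0.625 0.252 0.018] [0.667 0.291 0.064] [0.643 0.269 0.043]
[0.483 0.295 0.013] [0.568 0.382 0.044] [0.524 0.337 0.033]
[ 0.447 -0.175  0.012] [ 0.502 -0.116  0.103] [ 0.472 -0.144  0.037]
box ctr [ 0.0006 -0.0013] ang 82.65460968017578 tab [0.0189 0.0259] shutter 0.0858557032722928 by plate 0.08424595693999062
drawer 148 [-0.1037 -0.1034 -0.1018 -0.0992 -0.0985]
[ 0.522 -0.116  0.012] [0.759 0.206 0.151] [0.633 0.088 0.11 ]
[0.623 0.25  0.02 ] [0.667 0.294 0.06 ] [0.642 0.278 0.044]
[0.483 0.295 0.012] [0.569 0.381 0.04 ] [0.525 0.34  0.034]
10.8 [0.44725192 0.04669458 0.25243611] [-0.02073311  0.2732642  -0.01413035]
```

View pics/crop2.png

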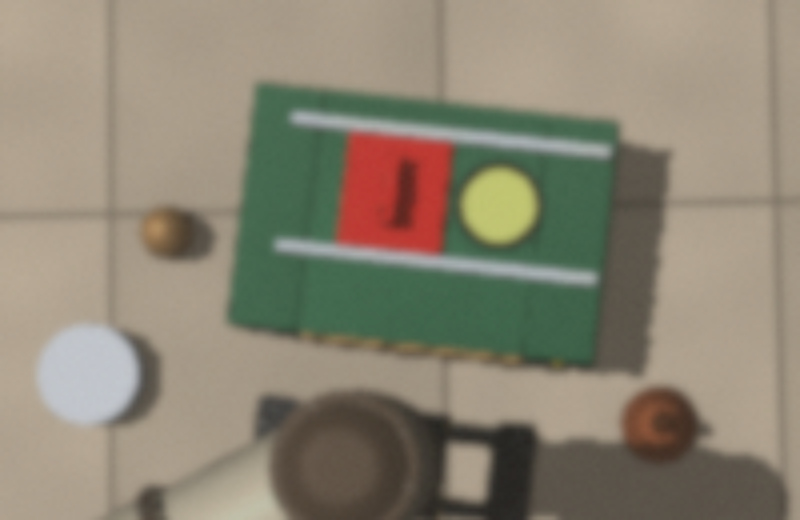

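The crop shows the lamp mouth uncovered at (499,205), the shutter at 85 mm (its open stop) and the drawer home. The egg (168,232), tin (88,373) and bell (660,425) are unmoved, and the robot is clear.

```bash
python3 -c "
from station import r
print(r.finish_job())"
```

```text
the job is handed in; nothing more can be done
None
```

The job is handed in: the lens drawer was pushed fully home first, then the shutter was slid to its open stop so the lamp mouth is uncovered, and the egg, bell and tin are where they stood (about 11 s used).

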